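Load a gobo and hold the check cabinet open

ROBOT

A 6-joint arm with a two-finger parallel gripper is mounted at the origin on the work surface. World frame = base frame: x ahead of the robot, y to its left, z up, the work surface at z = 0. Lengths are in m, angles in rad, forces in N, time in s.
With the tool pointing down it reaches from about 0.3 to 0.875 m from the base axis. Payload 6.4 kg.
Tool frame: the origin (TCP) lies on the centre line of the jaws, within the pads' length; the fingertips stand 25 mm ahead of it and the grasp point (between the pads) lies 6 mm ahead of it (ctrl.tip_reach is the distance from the TCP to the fingertips, in m); z points along the fingers, y is the line along which they close (so a half turn about z gives the same grasp; the last joint's range is limited). The gripper opens to 85 mm and grips with 20 to 120 N. Pads are 22 mm wide; open, the fingers measure 114 mm over their backs; the gripper's body (76 mm by 85 mm) begins 54 mm behind the grasp point. The pads swing forward as they close: fully open they stand 13 mm farther back than shut.
Start: joints at [-0.206, 0.181, 1.607, -0, 1.354, -0.206], TCP at [0.575, 0, 0.256] pointing down, gripper open.
Joint ranges: [-2.99, 2.99], [-0.89, 2.07], [0.3, 2.58], [-1.14, 4.28], [0, 2.63], [-3.12, 3.12]. Speed limits (rad/s): [2.57, 2.57, 3.01, 3.14, 3.14, 3.14].

INTERFACE

Orientations are given as a unit quaternion [w, x, y, z].
In Python, from bench import ctrl gives the robot as it stands.
- The arm moves only by the tool servo_tool, never from a script. Its argument "motion" is a list that holds one entry, the list of rows, each a list of 5 numbers: the shift along the tool's x, y, z in cm, then the turn about the tool's z in degrees, then the closure, from -1 (fully open) to 1 (shut). In form: [[[dx, dy, dz, twist, claw], ...]]. A call has 1 to 5 rows; each row is the pose to reach, as a shift and turn from the pose commanded when the call began, along the tool's axes at that moment; what a row does not reach only later rows make up. A row lasts 1/10 s, in which the tool goes at most 50 mm and 8.59 degrees, less where a joint would pass 70% of its speed; a pose out of reach is approached as far as the arm can. A call with a gripper value outside its range is refused whole. The fingers move at their own pace and stop on an object; the grip force is fixed at half the most. Time passes only in rows, so rows that repeat a pose let the fingers close. It gives the time, the measured TCP pose, the force, the opening and the grip force at its end, in the units of the state.
- ctrl.get_obs(): the state, without advancing time (a new reading comes with each control period).
- ctrl.camera(name): name is "scene" or "side" or "wrist"; returns a dict with "pixels" (400x640x3 uint8, red, green, blue), "depth" (400x640 float32, m along the optical axis (not along the pixel's ray), 0 where there is no reading), "fx", "fy", "cx", "cy" (pixels), "R" (3x3) and "t" (3): a world point X has camera coordinates R X + t; the wrist camera has in their place "hand_eye" (4x4, takes a point from camera to tool coordinates, whose origin is the TCP and whose axes are the flange's). Camera axes: x right, y down, z forward; pixel columns grow to the right and rows downward; lengths in m; the calibration is good to about 2 mm. A picture is of the moment at which its call begins: read the wrist's pose just before it.
- ctrl.hand_in(): hands the job in; it is judged then, once.
The state is a dict: "time_s": time; "q": joint angles; "dq": joint speeds; "joint_efforts": joint torques, N m; "eef_pos": TCP position; "eef_rot": TCP orientation; "wrist_force": force on the tool from outside, world axes, zero at the start; "torque": the same for the moment, N m; "opening": opening from 0.0 (shut) to 1.0 (fully open); "grasp_force": force on a finger pad.
Only numpy, scipy, OpenCV 4.12 (cv2) and the standard library are available. Lean on these libraries where they do the work, as an engineer would, in place of code of your own. Each camera call takes 0.05 s, during which the arm holds its last target. There are 200 camera calls.

TASK

Take the gobo holder out of its wooden stand and slide it down into the slot in the top of the tin check cabinet until its shoulders sit on the cabinet, and let go of it. Then raise the cabinet's hinged lid (the brass knob is its handle) to 50 degrees open and keep holding it there so I can look in at the pattern: the lid falls shut by itself, so finish while still holding it at that angle. Leave the lens, the gel frame and the wrench where they are.

Things in the scene. Friction and masses are not known exactly. Their poses are not given: they have to be found in the camera images.
- holder: yellow plastic gobo holder, upright, ~70 g: blade 60 (own x) x 6 (y) x 70 mm tall with a steel disc in it; on it a cross bar (shoulders) 80 x 12 x 10 mm tall; on that a handle 26 (x) x 12 (y) x 50 mm tall. Origin: centre of the blade's lower edge, z up: shoulders' underside at z = 70, handle z = 80 to 130 mm. Same either way round. Starts hanging by its shoulders in the stand, axes as the stand's.
- stand: fixed wooden block 110 (x) x 70 (y) x 80 mm high with one slot in its top, long along x, about 64 x 10 mm and 74 mm deep, where the holder starts. Origin: centre of its underside on the bench.
- cabinet: fixed tin cabinet, 170 mm deep (x), front faces -x. Side by side along y: viewing chamber with the lid (y -140 to 30 mm, 110 high), aluminium gate strip with the slot (y 30 to 60, 118 high), lamp house (y 60 to 170, 110 high) with a fixed 25 mm tall toggle switch on top, not needed. Origin: on the bench, centre of the depth, 45 mm in -y of the slot.
- slot (a point): centre of the mouth of the cabinet's slot, in the top of the aluminium gate strip, 118 mm above the bench. Axes of the cabinet: z up, x along the slot's length (cabinet front to back), y across it. The slot is 64 (x) x 9 mm (y), mouth chamfered 3 mm, deep enough for the blade. Seated, the holder's shoulders rest on the strip and its origin is 70 mm below this point, its x axis along the slot's x.
- hinge (a point): middle of the lid's hinge line, at the back top edge of the viewing chamber, 110 mm above the bench. Axes of the cabinet (fixed): the hinge line runs along y, the shut lid extends from here to -x. It lies 85 mm in +x and 100 mm in -y from the slot's mouth centre, 8 mm lower.
- lid (a joint): opening angle of the lid in rad: 0 shut (level), grows as the front edge rises, stop at 1.35. 50 degrees is 0.873. The lid is a painted tin plate 172 (x) x 168 (y) x 6 mm, about 0.35 kg (varies), free hinge, no spring: it falls shut from any angle when let go.
- knob (a point): centre of the brass knurled knob on the lid, axes of the lid. A cylinder 18 mm diameter, 30 mm long, lying parallel to the hinge line (y) on a thin stem, axis 30 mm above the lid's upper face; fixed to the lid. Lid shut: 150 mm in -x of the hinge, 36 mm above it. Pinched on its two flat ends it can swivel between the fingers as the lid rises.
- lens: round amber glass lens, 80 mm diameter, 20 mm high, lying on the bench; leave alone. Origin: centre of its underside.
- gel_frame: square steel gel frame, 159 x 159 x 4 mm with a 123 mm opening, lying on the bench; leave alone. Origin: centre of its underside.
- wrench: steel wrench lying on the bench near the robot; leave alone. Origin: centre of its underside.
Not all that is in view belongs to the job. What is meant by the holder is not black or orange, and is the smaller of those in its own colour.

How it is judged:
By the outcome, as a careful person would: the job done as asked, in the order asked, and still so for the second after the job is handed in, while the arm keeps its last pose, push and grip.
It also fails if it takes over 62 s, if anything falls off the work surface, if the arm or the gripper's body presses on something with over 40 N, if the wrist force passes 120 N, or if a joint passes its speed limit or range.

## Working session

There is one attempt and no reset: what is moved stays moved. The work goes in short steps, Python scripts to look and compute and a tool call to move; the robot and the scene stay as the last step left them, time stands still between calls to the robot, and variables do not carry over. Pictures are saved under pics/ and viewed, at most 10 in all, crops included, and the job is handed in when it is done.

Besides the shell and the picture viewer there is one more tool, called after "Emit:" as name(argument=value, ...) on one line, values as JSON. servo_tool: Moves the arm, as the interface text tells. Its arguments: {"type":"object","properties":{"motion":{"type":"array"}},"required":["motion"]}

```bash
mkdir -p pics; cat > h.py <<'E'
import numpy as np, cv2
from scipy.spatial.transform import Rotation as Ro
from bench import ctrl
def cloud(c,obs=None):
    d=c["depth"];v,u=np.mgrid[:d.shape[0],:d.shape[1]]
    P=np.stack([(u-c["cx"])/c["fx"]*d,(v-c["cy"])/c["fy"]*d,d],-1)
    if "R" in c and c.get("R") is not None: W=(P-np.array(c["t"]))@np.array(c["R"])
    else:
        H=np.array(c["hand_eye"]);T=P@H[:3,:3].T+H[:3,3]
        q=obs["eef_rot"];R=Ro.from_quat([q[1],q[2],q[3],q[0]]).as_matrix()
        W=T@R.T+np.array(obs["eef_pos"])
    W[d==0]=np.nan
    return W
def snap(n,f):
    o=ctrl.get_obs();c=ctrl.camera(n);W=cloud(c,o)
    cv2.imwrite(f"pics/{f}.png",c["pixels"][:,:,::-1]);np.savez(f"{f}.npz",W=W,I=c["pixels"]);return c,W
E
python3 - <<'E'
from h import *
for n in("scene","side","wrist"):
    c,W=snap(n,n+"0")
    if "R" in c: print(n,np.round(-np.array(c["R"]).T@c["t"],2))
a=cv2.imread("pics/scene0.png");b=cv2.imread("pics/side0.png");
print(ctrl.get_obs())
E
```

```text
scene [1.31 0.35 1.04]
side [ 0.33 -0.86  0.84]
{'time_s': 0.15, 'q': array([-2.06309341e-01,  1.81349889e-01,  1.60774280e+00, -2.11717896e-05,
        1.35384139e+00, -2.06304709e-01]), 'dq': array([ 0.00039729, -0.0007471 , -0.00265265, -0.0009592 ,  0.0006884 ,
       -0.00010281]), 'joint_efforts': array([ 1.94259010e-03, -4.45260644e+01, -3.51692533e+01, -1.26067753e-04,
        5.82284134e-03,  2.14055274e-05]), 'eef_pos': array([5.74614976e-01, 8.65065610e-05, 2.55619797e-01]), 'eef_rot': array([-5.55703152e-04,  7.07106643e-01,  7.07106601e-01, -3.75707443e-04]), 'wrist_force': array([-0.38107153, -0.56316453, -0.61933891]), 'torque': array([-0.00309167,  0.03208619, -0.01853572]), 'grasp_force': 0.0, 'opening': 0.9968412332730966}
```

View pics/scene0.png

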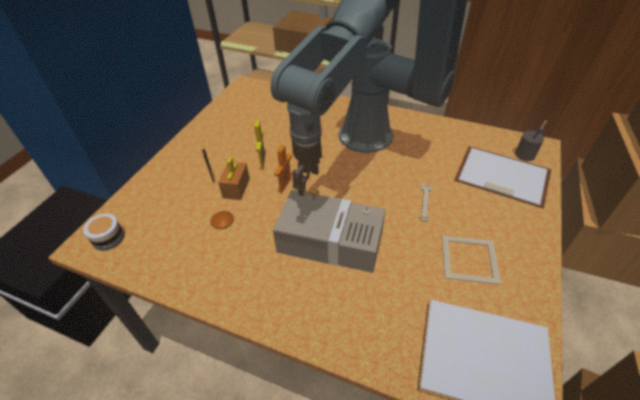

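View pics/side0.png

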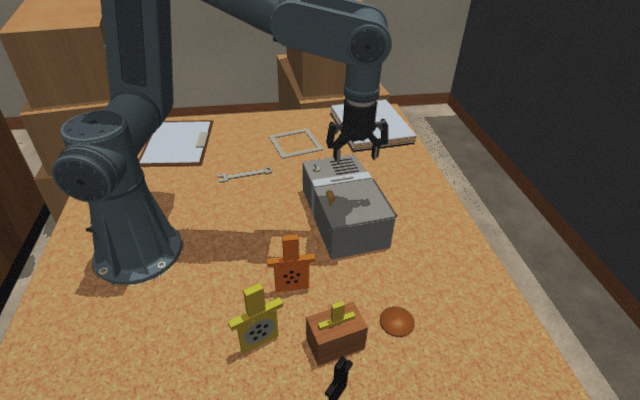

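Scene: the cabinet is at (330,230), with its white strip at (342,215). The small yellow holder is in the stand at (233,175); a larger yellow one is at (259,145). Side view: the holder is in the stand at (337,325), the strip at (342,180), the knob at (331,197), and the slot is at roughly (342,179).

```bash
python3 - <<'E'
from h import *
def rect(n,p): 
    r=cv2.minAreaRect((p*1000).astype(np.float32)); b=cv2.boxPoints(r); print(n,len(p),np.round(r[0],1),np.round(r[1],1),round(r[2],1))
for f in("scene0","side0"):
    z=np.load(f+".npz");W=z["W"];I=z["I"].astype(int);X,Y,Z=W[...,0],W[...,1],W[...,2]
    hsv=cv2.cvtColor(z["I"],cv2.COLOR_RGB2HSV)
    m=np.zeros(Z.shape,bool)
    if f=="scene0": m[150:205,215:250]=1
    else: m[295:365,300:370]=1
    yel=m&(hsv[...,0]>=24)&(hsv[...,0]<36)&(hsv[...,1]>150)&(hsv[...,2]>90)
    print(f,"yel z",np.nanpercentile(Z[yel],[2,50,98]))
    for lo,hi,nm in((.084,.098,"bar"),(.104,.15,"handle"),(.133,.15,"htop")):
        k=yel&(Z>lo)&(Z<hi)
        if k.sum()>4: rect(nm,W[k][:,:2])
    k=m&(Z>.074)&(Z<.086)&~yel; rect("standtop",W[k][:,:2])
    m[:]=0
    if f=="scene0": m[190:268,272:388]=1
    else: m[150:255,298:398]=1
    k=m&(Z>.1)&(Z<.125)
    lab,n=None,None
    rect("cab top",W[k][:,:2])
    g=k&(I.min(-1)>130); rect("strip",W[g][:,:2]); print(np.nanmedian(Z[g]))
    k=m&(hsv[...,1]>110)&(Z>.125)&(Z<.17); 
    if k.sum()>3: print("knob",k.sum(),np.median(W[k],0),W[k].min(0),W[k].max(0))
a=cv2.imread("pics/side0.png");b=cv2.imread("pics/scene0.png")
A=cv2.resize(a[150:260,290:400],(400,400),interpolation=2);B=cv2.resize(b[185:275,270:390],(400,400),interpolation=2)
cv2.imwrite("pics/c.png",np.hstack([A,B]))
E
```

```text
scene0 yel z [0.08407008 0.0903456  0.14117618]
bar 34 [ 469.4 -342.5] [78.7 11.9] 10.5
handle 18 [ 467.3 -342.9] [25.6  9.7] 13.5
htop 16 [ 470.2 -342.2] [19.6  9.2] 15.8
standtop 353 [ 468.  -344.7] [113.5  73. ] 13.6
cab top 4611 [572.2  63.9] [184.2 312.2] 5.7
strip 484 [563.5 122. ] [173.7  96. ] 5.3
0.11714287183021313
knob 55 [ 0.51808643 -0.01082656  0.15015145] [ 0.50495541 -0.02804351  0.12603079] [0.52430227 0.00207555 0.15763451]
side0 yel z [0.08023152 0.09121789 0.14205702]
bar 120 [ 467.8 -348.7] [80.2 13.5] 12.4
handle 60 [ 467.7 -348.7] [25.  12.3] 18.0
htop 58 [ 467.8 -348.7] [24.9 12.2] 20.6
standtop 1295 [ 474.  -377.4] [111.7 132.1] 12.4
cab top 4416 [539.9  20.6] [254.2 383.3] 5.9
strip 693 [569.2  62.4] [171.6 301.3] 6.1
0.116608177283601
knob 84 [ 0.50984359 -0.02737285  0.15193089] [ 0.40699459 -0.19373488  0.12595958] [ 0.52054743 -0.00419886  0.16370593]
```

View pics/c.png

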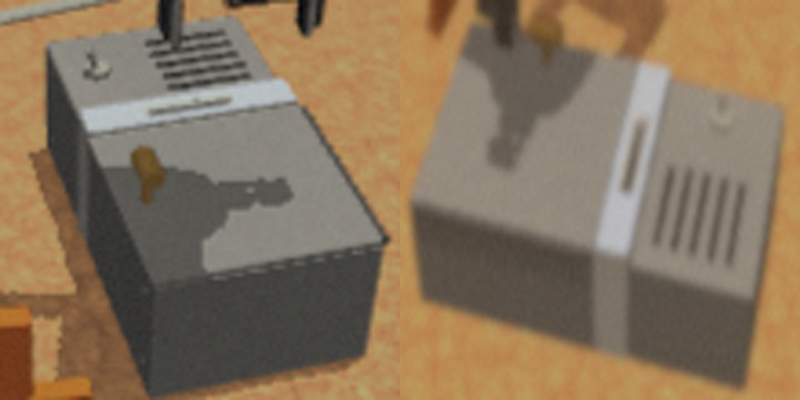

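View pics/wrist0.png

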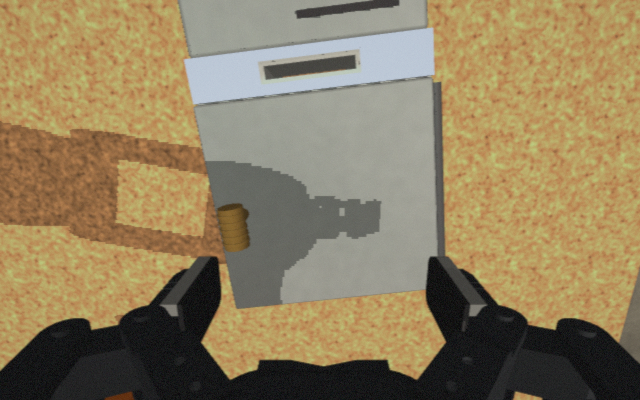

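The wrist view shows the slot (310,66), the strip (310,65), the knob (233,228) and the lid outline clearly, so I'll measure from it.

```bash
python3 - <<'E'
from h import *
z=np.load("wrist0.npz");W=z["W"];I=z["I"].astype(int)
hsv=cv2.cvtColor(z["I"],cv2.COLOR_RGB2HSV)
def rect(n,p):
    r=cv2.minAreaRect((p*1000).astype(np.float32)); print(n,len(p),np.round(r[0],1),np.round(r[1],1),round(r[2],1))
sub=np.zeros(I.shape[:2],bool); sub[45:90,250:370]=1
sub[:]=0; sub[45:90,250:368]=1
dark=sub&(I.max(-1)<110)
ys,xs=np.where(dark); print("slot px",xs.min(),xs.max(),ys.min(),ys.max())
c=ctrl.camera("wrist");o=ctrl.get_obs()
H=np.array(c["hand_eye"]);q=o["eef_rot"];R=Ro.from_quat([q[1],q[2],q[3],q[0]]).as_matrix();print("R",np.round(R,3))
def plane(u,v,zz):
    d=np.stack([(u-c["cx"])/c["fx"],(v-c["cy"])/c["fy"],np.ones(len(u))],-1)@H[:3,:3].T@R.T
    t=R@H[:3,3]+o["eef_pos"];return t+d*((zz-t[2])/d[:,2])[:,None]
rect("slot(dark)",plane(xs,ys,.117)[:,:2])
sub[:]=0;sub[20:110,170:450]=1
m=sub&(I.min(-1)>150)&(hsv[...,1]<60)
n,l,s,_=cv2.connectedComponentsWithStats(m.astype(np.uint8));k=l==1+np.argmax(s[1:,4])
ys,xs=np.where(k);rect("strip",plane(xs,ys,.118)[:,:2]);print("stripZ",np.nanmedian(W[k][:,2]))
# strip+slot edges by depth
rect("strip depth",W[k&np.isfinite(W[...,2])][:,:2])
sub[:]=0;sub[195:258,210:255]=1
k=sub&(hsv[...,1]>110)&(W[...,2]>.12)&(W[...,2]<.17)
p=W[k];top=p[p[:,2]>np.percentile(p[:,2],50)];print("knob",len(p),np.percentile(p[:,2],[5,50,98]));rect("knob",p[p[:,2]>.14][:,:2])
sub[:]=0;sub[100:300,230:430]=1
print("lidZ",np.nanmedian(W[sub][:,2]))
E
```

```text
slot px 264 355 55 89
R [[ 0.     1.    -0.001]
 [ 1.    -0.     0.   ]
 [ 0.    -0.001 -1.   ]]
slot(dark) 1163 [565.9  85.6] [62.5 20.5] 6.6
strip 10169 [565.2  91.4] [170.3  30.9] 6.7
stripZ 0.11761627425739786
strip depth 10128 [542.9  91.8] [216.1  43.9] 2.2
knob 1203 [0.14533583 0.15305531 0.15552588]
knob 1183 [512.6 -14.7] [18.8 30.2] 7.0
lidZ 0.11569394522556968
```

Emit:
servo_tool(motion=[[[0,0,-4.5,8,-1],[-3,-1,-8,16,-1],[-7.5,-2.3,-9,24,-1],[-12,-3.7,-9,32,-1],[-16.5,-5,-9,40,-1]]])

```text
time_s: 0.7
eef_pos: [0.5245, -0.1663, 0.347]
eef_rot: [0.001, 0.907, 0.42, 0.0]
wrist_force: [1.2, -1.0, -1.4]
opening: 1.0
grasp_force: 0.0
```

```bash
cat >> h.py <<'E'
def go(x,y,z,yaw):
    "shift (tool cm) and twist from the present pose to TCP x,y,z and tool-y world yaw (deg)"
    o=ctrl.get_obs();q=o["eef_rot"];R=Ro.from_quat([q[1],q[2],q[3],q[0]]).as_matrix()
    d=R.T@(np.array([x,y,z])-o["eef_pos"])*100
    cur=np.degrees(np.arctan2(R[1,1],R[0,1]))
    print("tool cm",np.round(d,2),"twist",round(-((yaw-cur+180)%360-180),2),"pos",np.round(o["eef_pos"],4),"yaw",round(cur,2),"q",np.round(o["q"],2),"F",np.round(o["wrist_force"],1),"t",round(o["time_s"],2),"op",round(o["opening"],3),"gf",round(o["grasp_force"],1))
E
python3 -c "
from h import *
go(.468,-.346,.30,-77.5);print(ctrl.tip_reach)
z=np.load('side0.npz')['W'];k=z[225:300,230:320];print(np.nanmax(k[...,2]))"
```

```text
tool cm [-17.36   7.3    4.71] twist 37.22 pos [ 0.5245 -0.1663  0.347 ] yaw -40.28 q [-0.52  0.06  1.56 -0.    1.52  0.18] F [ 1.2 -1.  -1.4] t 0.7 op 1.0 gf 0.0
0.025
0.1899114111137312
```

Emit:
servo_tool(motion=[[[-4.4,1.8,1,8,-1],[-8.8,3.6,2,16,-1],[-13.2,5.5,3.5,24,-1],[-17.4,7.3,4.7,32,-1],[-17.4,7.3,4.7,37.2,-1]]])

```text
time_s: 1.2
eef_pos: [0.4661, -0.3496, 0.2965]
eef_rot: [-0.001, 0.994, 0.106, -0.002]
wrist_force: [-0.0, 0.1, 0.4]
opening: 0.996
grasp_force: 0.0
```

Emit:
servo_tool(motion=[[[0,0,0,0,-1],[0,0,0,0,-1]]])

```text
time_s: 1.4
eef_pos: [0.4692, -0.3449, 0.2993]
eef_rot: [-0.0, 0.994, 0.113, 0.0]
wrist_force: [1.1, -0.4, 0.5]
opening: 1.004
grasp_force: 0.0
```

```bash
python3 - <<'E'
from h import *
c,W=snap("wrist","wrist1");I=c["pixels"]
hsv=cv2.cvtColor(I,cv2.COLOR_RGB2HSV);Z=W[...,2]
yel=(hsv[...,0]>=23)&(hsv[...,0]<36)&(hsv[...,1]>150)&(Z>.08)
def rect(n,p):
    r=cv2.minAreaRect((p*1000).astype(np.float32)); print(n,len(p),np.round(r[0],1),np.round(r[1],1),round(r[2],1),"z",np.round(np.percentile(p[:,2]*1000,[5,95])) if p.shape[1]>2 else "")
for lo,hi,n in((.084,.096,"bar"),(.1,.15,"handle"),(.135,.15,"top")):
    k=yel&(Z>lo)&(Z<hi)
    if k.sum()>9: rect(n,W[k][:,:2])
go(.468,-.346,.126,-77.5)
E
```

```text
bar 537 [ 390.  -335.7] [ 38.1 233.2] 82.7 z 
handle 2151 [ 376.3 -322.1] [ 55.8 210.7] 87.4 z 
top 708 [ 388.4 -331.1] [ 29.4 186. ] 83.5 z 
tool cm [-0.18  0.11 17.36] twist 0.49 pos [ 0.4695 -0.3445  0.2996] yaw -77.01 q [-0.84  0.16  1.54  0.    1.44  0.51] F [-0.2 -0.4 -0.2] t 1.45 op 1.001 gf 0.0
```

View pics/wrist1.png

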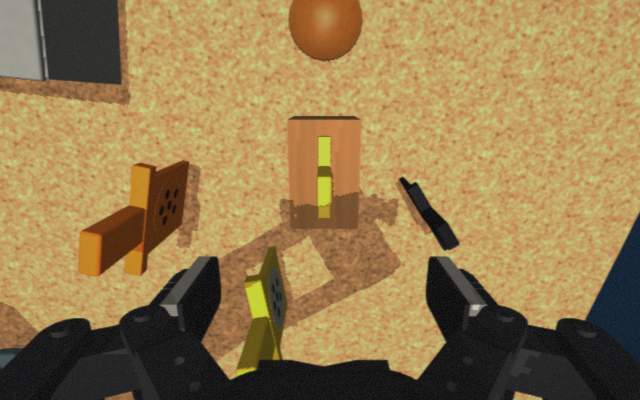

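The holder is at (325,178), lined up with the image. The decoys are orange (135,220), larger yellow (260,310) and black (430,215).

```bash
python3 - <<'E'
from h import *
z=np.load("wrist1.npz");W=z["W"];I=z["I"];Z=W[...,2]
hsv=cv2.cvtColor(I,cv2.COLOR_RGB2HSV)
yel=(hsv[...,0]>=23)&(hsv[...,0]<36)&(hsv[...,1]>150)
m=np.zeros(Z.shape,bool);m[125:230,312:340]=1
def rect(n,p):
    r=cv2.minAreaRect((p[:,:2]*1000).astype(np.float32)); print(n,len(p),np.round(r[0],1),np.round(r[1],1),round(r[2],1),np.round(np.percentile(p[:,2]*1000,[5,50,95])))
for lo,hi,n in((.08,.1,"bar"),(.1,.16,"handle"),(.13,.16,"top")):
    k=yel&m&(Z>lo)&(Z<hi); rect(n,W[k])
m[:]=0;m[110:235,280:365]=1
k=m&~yel&(Z>.07)&(Z<.09);rect("stand",W[k])
o=ctrl.get_obs();q=o["eef_rot"];R=Ro.from_quat([q[1],q[2],q[3],q[0]]).as_matrix()
T=(W-o["eef_pos"])@R
for n,a in(("yellow",np.s_[245:375,237:290]),("orange",np.s_[155:280,75:192]),("black",np.s_[175:250,398:460])):
    t=T[a].reshape(-1,3);w=W[a].reshape(-1,3);t=t[w[:,2]>.03];w=w[w[:,2]>.03]
    print(n,"tool x,y range mm",np.round(np.nanpercentile(t,[1,99],axis=0)[:,:2]*1000),"zmax",np.nanmax(w[:,2]))
# also side view of yellow decoy
z=np.load("side0.npz");w=z["W"][285:350,228:284].reshape(-1,3);w=w[w[:,2]>.03];t=(w-o["eef_pos"])@R;print("side yellow",np.round(np.nanpercentile(t,[1,99],axis=0)[:,:2]*1000),w[:,2].max())
E
```

```text
bar 534 [ 466.9 -345.8] [79.5 12.4] 12.2 [88. 90. 91.]
handle 489 [ 467.  -346.7] [26.1 10.8] 13.1 [113. 139. 141.]
top 420 [ 467.  -346.8] [26.1 10.7] 13.0 [136. 139. 141.]
stand 6674 [ 466.7 -346.9] [110.3  70.1] 12.9 [78. 80. 81.]
yellow tool x,y range mm [[-194.  -74.]
 [  11.   -8.]] zmax 0.3534161673789665
orange tool x,y range mm [[ -92. -188.]
 [  11.  -48.]] zmax 0.30991736866910075
black tool x,y range mm [[-79.  87.]
 [-12. 127.]] zmax 0.1313171056857998
side yellow [[-210.  -69.]
 [-102.  -41.]] 0.1899114111137312
```

Emit:
servo_tool(motion=[[[-0.3,0.17,4,0,0],[-0.3,0.17,8.5,0,0],[-0.3,0.17,13,0,0],[-0.3,0.17,16,0,0],[-0.3,0.17,17.4,0,0]]])

```text
time_s: 1.95
eef_pos: [0.4659, -0.345, 0.1224]
eef_rot: [-0.002, 0.994, 0.113, -0.001]
wrist_force: [-0.1, -0.2, 0.2]
opening: 0.499
grasp_force: 0.0
```

Emit:
servo_tool(motion=[[[0,0,0,0,0],[0,0,0,0,0.5],[0,0,0,0,1],[0,0,0,0,1],[0,0,0,0,1]]])

```text
time_s: 2.45
eef_pos: [0.4676, -0.3482, 0.1276]
eef_rot: [0.001, 0.994, 0.112, 0.001]
wrist_force: [0.7, 1.7, 6.5]
opening: 0.131
grasp_force: 60.0
```

Emit:
servo_tool(motion=[[[0,0,0,0,1],[0,0,0,0,1],[0,0,0,0,1]]])

```text
time_s: 2.75
eef_pos: [0.4676, -0.3482, 0.1276]
eef_rot: [0.001, 0.994, 0.112, 0.001]
wrist_force: [0.2, 2.2, 7.4]
opening: 0.128
grasp_force: 60.0
```

```bash
python3 -c "
from h import *
go(.467,-.3468,.126,-77.1)"
```

```text
tool cm [-0.03 -0.15  0.16] twist -0.08 pos [ 0.4676 -0.3482  0.1276] yaw -77.18 q [-0.84  0.34  1.69  0.    1.11  0.5 ] F [0.2 2.2 7.4] t 2.75 op 0.128 gf 60.0
```

Emit:
servo_tool(motion=[[[0,0,-1.5,0,1],[0,0,-4.5,0,1],[0,0,-8,0,1],[0,0,-12,0,1],[0,0,-16,0,1]]])

```text
time_s: 3.25
eef_pos: [0.4662, -0.3475, 0.2881]
eef_rot: [0.001, 0.994, 0.111, 0.0]
wrist_force: [0.1, -0.8, -0.2]
opening: 0.135
grasp_force: 59.1
```

Emit:
servo_tool(motion=[[[0,0,-1,0,1],[0,0,-1,0,1],[0,0,-1,0,1]]])

```text
time_s: 3.55
eef_pos: [0.4661, -0.3472, 0.2945]
eef_rot: [-0.0, 0.994, 0.111, -0.0]
wrist_force: [-1.2, -0.8, -0.8]
opening: 0.131
grasp_force: 59.2
```

```bash
python3 - <<'E'
from h import *
c,W=snap("side","side1")
go(.5652,.0914,.30,-83.3)
z=c["pixels"];hsv=cv2.cvtColor(z,cv2.COLOR_RGB2HSV)
yel=(hsv[...,0]>=23)&(hsv[...,0]<36)&(hsv[...,1]>150)
n,l,s,ce=cv2.connectedComponentsWithStats(yel.astype(np.uint8))
for i in range(1,n):
    if s[i,4]>60:
        p=W[l==i];p=p[p[:,2]>.05];r=cv2.minAreaRect((p[:,:2]*1000).astype(np.float32));print(ce[i],np.nanmin(p,0),np.nanmax(p,0),r)
E
```

```text
tool cm [ 19.4  -40.54  -0.57] twist 6.1 pos [ 0.4658 -0.3469  0.2936] yaw -77.2 q [-0.84  0.17  1.55 -0.    1.43  0.5 ] F [-0.1 -0.2 -1.5] t 3.6 op 0.137 gf 59.2
[338.82888889 271.49111111] [ 0.42758945 -0.36708525  0.17991115] [ 0.50436202 -0.33501773  0.30904715] ((467.3450012207031, -356.08087158203125), (79.64305114746094, 25.56537628173828), 12.682454109191895)
[255.59055794 313.38197425] [ 0.25139967 -0.35285989  0.05017321] [ 0.35886933 -0.29745371  0.19023749] ((305.05841064453125, -324.5837707519531), (114.18456268310547, 19.382797241210938), 22.646892547607422)
```

View pics/side1.png

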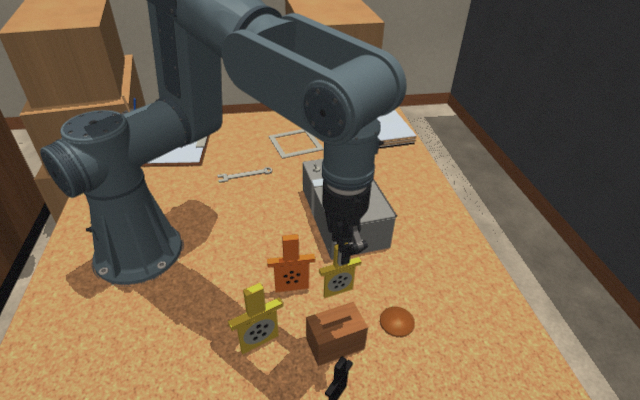

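The held holder hangs straight at (338,272), the stand is empty, and nothing else was disturbed. I'll carry it high to the slot.

Emit:
servo_tool(motion=[[[1.5,0,-4,1,1],[5.5,-1.5,-5,2,1],[9,-4.5,-5,3,1],[11.5,-8.5,-5,4.5,1],[13.5,-12.5,-5,6.1,1]]])

```text
time_s: 4.1
eef_pos: [0.5707, -0.1938, 0.3424]
eef_rot: [-0.001, 0.998, 0.058, -0.002]
wrist_force: [0.6, -0.0, -0.3]
opening: 0.133
grasp_force: 59.3
```

```bash
python3 -c "
from h import *
go(.5652,.0914,.33,-83.3)"
```

```text
tool cm [  2.75 -28.39   1.31] twist -0.08 pos [ 0.5707 -0.1938  0.3424] yaw -83.38 q [-0.52  0.19  1.43  0.    1.53  0.93] F [ 0.6 -0.  -0.3] t 4.1 op 0.133 gf 59.3
```

Emit:
servo_tool(motion=[[[0.5,-4.7,0,0,1],[1,-9.4,0,0,1],[1.5,-14.1,0,0,1],[2,-18.8,0,0,1],[2.5,-23.5,0,0,1]]])

```text
time_s: 4.6
eef_pos: [0.5668, 0.0425, 0.3429]
eef_rot: [-0.0, 0.998, 0.058, -0.002]
wrist_force: [1.0, 0.1, -1.2]
opening: 0.134
grasp_force: 59.2
```

Emit:
servo_tool(motion=[[[0.2,-2.8,0.5,0,1],[0.2,-4,1,0,1],[0.2,-4,1,0,1],[0.2,-4,1,0,1]]])

```text
time_s: 5.0
eef_pos: [0.565, 0.0796, 0.3341]
eef_rot: [0.0, 0.998, 0.058, -0.001]
wrist_force: [0.3, -0.3, -1.0]
opening: 0.134
grasp_force: 59.1
```

```bash
python3 - <<'E'
from h import *
o=ctrl.get_obs();c,W=snap("wrist","wrist2");snap("side","side2");snap("scene","scene2")
go(.5652,.0914,.29,-83.3)
E
```

```text
tool cm [ 0.11 -1.24  4.52] twist -0.12 pos [0.5655 0.079  0.3352] yaw -83.42 q [-0.07  0.12  1.52 -0.    1.5   1.39] F [-0.  -0.3  0.2] t 5.15 op 0.13 gf 59.1
```

View pics/wrist2.png

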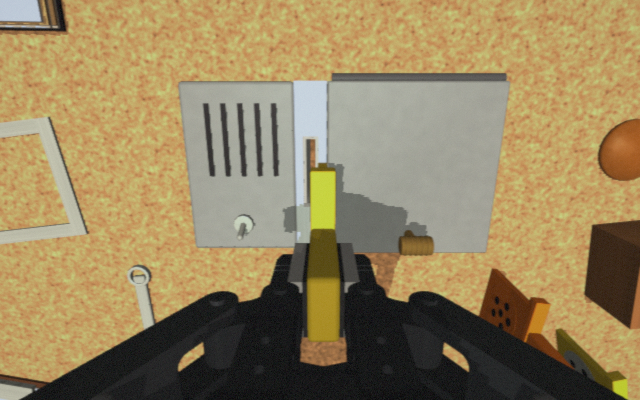

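The wrist view shows the held bar (322,200), the strip (columns 294–328) and the far half of the slot (311,138–165).

```bash
python3 - <<'E'
from h import *
z=np.load("wrist2.npz");W=z["W"];I=z["I"];Z=W[...,2]
hsv=cv2.cvtColor(I,cv2.COLOR_RGB2HSV)
o=ctrl.get_obs();c=ctrl.camera("wrist")
H=np.array(c["hand_eye"]);q=o["eef_rot"];R=Ro.from_quat([q[1],q[2],q[3],q[0]]).as_matrix()
def plane(u,v,zz):
    u=np.array(u,float);v=np.array(v,float)
    d=np.stack([(u-c["cx"])/c["fx"],(v-c["cy"])/c["fy"],np.ones(len(u))],-1)@H[:3,:3].T@R.T
    t=R@H[:3,3]+o["eef_pos"];return t+d*((zz-t[2])/d[:,2])[:,None]
T=(W-o["eef_pos"])@R*1000
yel=(hsv[...,0]>=23)&(hsv[...,0]<36)&(hsv[...,1]>150)
m=np.zeros(Z.shape,bool);m[150:236,300:345]=1
k=yel&m
p=T[k];print("bar tool z",np.percentile(p[:,2],[5,50,95]))
p=p[(p[:,2]>30)&(p[:,2]<45)]
r=cv2.minAreaRect(p[:,:2].astype(np.float32));print("bar tool",r)
for v in(170,180,190,200,210,220):
    xs=np.where(yel[v,300:345])[0]+300
    print(v,xs.min(),xs.max(),np.round(((plane([xs.min()-.5,xs.max()+.5],[v,v],o["eef_pos"][2]-.0376)-o["eef_pos"])@R*1000)[:,:2],1).tolist())
# strip edges rows
g=cv2.cvtColor(I,cv2.COLOR_RGB2GRAY).astype(int)
E=[]
for v in range(88,135,6):
    row=g[v,285:340]; xs=np.where((I[v,285:340].astype(int)[:,2]>165))[0]+285
    P=plane([xs.min()-.5,xs.max()+.5],[v,v],.118);E.append(P);print(v,xs.min(),xs.max(),np.round(P[:,:2]*1000,1).tolist())
print("slot rows");
for v in range(138,166,5): print(v,g[v,294:330].tolist())
print("col",g[128:150,311].tolist(),g[128:150,309].tolist())
go(.5652,.0914,.29,-83.3)
E
```

```text
bar tool z [nan nan nan]
bar tool ((24.072715759277344, -0.7368884086608887), (11.609358787536621, 29.471092224121094), 89.54732513427734)
170 311 334 [[39.5, -5.4], [39.5, 5.4]]
180 310 335 [[34.9, -5.9], [34.9, 5.9]]
190 310 335 [[30.1, -6.0], [30.1, 6.0]]
200 310 334 [[25.4, -6.0], [25.4, 5.5]]
210 311 334 [[20.5, -5.6], [20.5, 5.6]]
220 311 334 [[15.5, -5.7], [15.5, 5.6]]
88 285 339 [[641.2, 123.0], [646.9, 72.9]]
94 285 339 [[635.9, 122.5], [641.7, 72.2]]
100 287 338 [[630.8, 120.2], [636.4, 72.5]]
106 285 331 [[625.3, 121.6], [630.3, 78.2]]
112 286 338 [[620.0, 120.2], [625.7, 71.1]]
118 285 338 [[614.5, 120.7], [620.3, 70.4]]
124 285 338 [[609.0, 120.2], [614.8, 69.7]]
130 294 337 [[604.4, 111.3], [609.2, 69.9]]
slot rows
138 [153, 192, 208, 211, 210, 208, 209, 207, 200, 194, 195, 192, 187, 182, 182, 182, 185, 187, 187, 191, 192, 197, 198, 202, 205, 209, 208, 210, 208, 209, 207, 201, 166, 129, 146, 165]
143 [153, 188, 206, 208, 208, 209, 209, 207, 201, 197, 195, 170, 122, 77, 72, 82, 99, 117, 113, 114, 118, 164, 196, 200, 205, 208, 209, 211, 210, 208, 210, 202, 163, 127, 142, 
[... 404 characters left out ...]
1, 208, 206, 198, 195, 180, 137, 85, 72, 79, 111, 131, 134, 133, 140, 170, 195, 199, 204, 208, 211, 209, 208, 211, 209, 197, 158, 124, 146, 162]
163 [144, 178, 207, 208, 210, 210, 210, 209, 204, 183, 177, 182, 141, 84, 76, 78, 109, 128, 130, 123, 127, 164, 193, 175, 135, 106, 102, 102, 103, 103, 102, 100, 99, 113, 116, 115]
col [208, 208, 207, 210, 208, 211, 208, 208, 197, 185, 187, 130, 103, 101, 110, 117, 118, 113, 108, 104, 98, 101] [210, 210, 211, 209, 206, 206, 210, 207, 199, 191, 182, 110, 82, 78, 76, 82, 77, 78, 79, 76, 77, 77]
tool cm [ 0.11 -1.23  4.54] twist -0.12 pos [0.5655 0.0791 0.3354] yaw -83.42 q [-0.07  0.12  1.52 -0.    1.5   1.39] F [-0.1 -0.2  0.2] t 5.2 op 0.134 gf 59.1
```

```bash
python3 - <<'E'
from h import *
o=ctrl.get_obs();c=ctrl.camera("wrist")
H=np.array(c["hand_eye"]);q=o["eef_rot"];R=Ro.from_quat([q[1],q[2],q[3],q[0]]).as_matrix()
def T(u,v,zz):
    d=np.array([(u-c["cx"])/c["fx"],(v-c["cy"])/c["fy"],1])@H[:3,:3].T@R.T
    t=R@H[:3,3]+o["eef_pos"];w=t+d*((zz-t[2])/d[2])
    return np.round((w-o["eef_pos"])@R*1000,1)[:2],np.round(w[:2]*1000,1)
for u,v,z,n in((306,143,.115,"L"),(314.9,143,.115,"R"),(306.2,158,.115,"L"),(314.9,158,.115,"R"),(310,139,.115,"end"),(310,135.8,.118,"chamf end"),(294.7,143,.118,"stripL"),(326.2,143,.118,"stripR"),(294.9,158,.118,"stripL"),(326.2,158,.118,"stripR")): print(n,*T(u,v,z))
I=np.load("wrist2.npz")["I"].astype(int)
print("strip end rows",I[74:90,311,2].tolist())
E
```

```text
L [ 29.8 -16.2] [593.3  98.6]
R [29.8 -7.6] [594.2  90. ]
L [ 15.2 -16.2] [578.8  96.9]
R [15.2 -7.7] [579.8  88.5]
end [ 33.6 -12.3] [597.5  95.1]
chamf end [ 36.9 -12.2] [600.8  95.4]
stripL [ 30.1 -26.9] [592.4 109.2]
stripR [30.1  3.2] [595.8  79.3]
stripL [ 15.7 -27. ] [578.  107.7]
stripR [15.7  3.3] [581.5  77.6]
strip end rows [104, 98, 95, 94, 95, 101, 146, 219, 220, 222, 221, 222, 222, 222, 222, 222]
```

Emit:
servo_tool(motion=[[[0.16,-1.2,1,0,1],[0.16,-1.2,4,0,1],[0.16,-1.2,7,0,1],[0.16,-1.2,8.8,0,1],[0.16,-1.2,8.8,0,1]]])

```text
time_s: 5.75
eef_pos: [0.5632, 0.0932, 0.2433]
eef_rot: [-0.0, 0.998, 0.058, -0.003]
wrist_force: [-0.4, -0.6, -1.5]
opening: 0.137
grasp_force: 59.2
```

Emit:
servo_tool(motion=[[[0,0,0,0,1],[0,0,0,0,1]]])

```text
time_s: 5.95
eef_pos: [0.5663, 0.0928, 0.2488]
eef_rot: [0.0, 0.998, 0.058, 0.001]
wrist_force: [0.6, 0.0, -0.9]
opening: 0.131
grasp_force: 59.2
```

```bash
python3 - <<'E'
from h import *
o=ctrl.get_obs();c,W=snap("wrist","wrist3")
a=snap("side","side3")[0]["pixels"];b=snap("scene","scene3")[0]["pixels"]
go(.5669,.0909,.1656,-83.4)
f=lambda p,y,x:cv2.resize(p[y:y+70,x:x+70],(400,400),interpolation=2)[:,:,::-1]
cv2.imwrite("pics/c3.png",np.hstack([f(a,140,305),f(b,180,305)]))
E
```

```text
tool cm [0.04 0.18 8.31] twist 0.1 pos [0.5661 0.0927 0.2487] yaw -83.3 q [-0.04  0.18  1.62  0.    1.34  1.41] F [-0.4  0.6 -1.2] t 6.1 op 0.135 gf 59.2
```

View pics/c3.png

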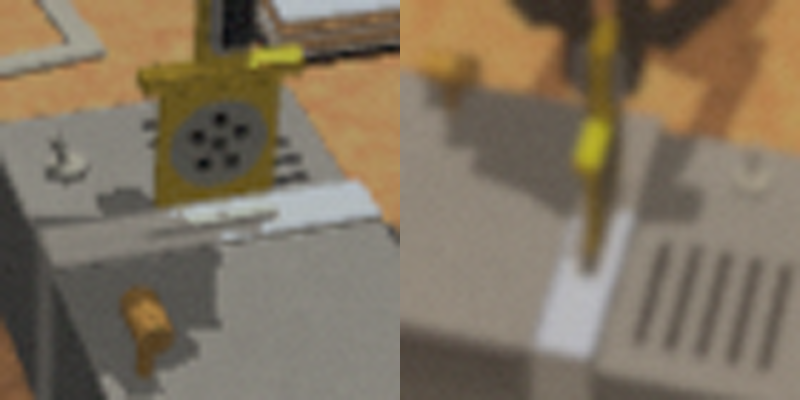

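The blade hangs just over the slot. I'll correct by +1.5 mm in tool y and insert gently.

Emit:
servo_tool(motion=[[[-0.05,0.15,0.5,0,1],[-0.05,0.15,1.2,0,1],[-0.05,0.15,1.8,0,1],[-0.05,0.15,2.2,0,1],[-0.05,0.15,2.5,0,1]]])

```text
time_s: 6.6
eef_pos: [0.5648, 0.0911, 0.2214]
eef_rot: [-0.0, 0.998, 0.058, -0.001]
wrist_force: [0.1, 0.6, -1.0]
opening: 0.135
grasp_force: 59.2
```

```bash
python3 -c "
from h import *
go(.5657,.0912,.1656,-83.4)"
```

```text
tool cm [0.1  0.   5.58] twist 0.1 pos [0.5648 0.0911 0.2214] yaw -83.3 q [-0.05  0.21  1.65  0.    1.29  1.41] F [ 0.1  0.6 -1. ] t 6.6 op 0.135 gf 59.2
```

Emit:
servo_tool(motion=[[[0,0,1,0,1],[0,0,2,0,1],[0,0,3,0,1],[0,0,4,0,1],[0,0,4.8,0,1]]])

```text
time_s: 7.1
eef_pos: [0.5647, 0.0911, 0.1729]
eef_rot: [-0.0, 0.998, 0.058, -0.001]
wrist_force: [0.6, -0.7, -1.2]
opening: 0.137
grasp_force: 59.2
```

Emit:
servo_tool(motion=[[[0,0,0.3,0,1],[0,0,0.5,0,1],[0,0,0.6,0,1]]])

```text
time_s: 7.4
eef_pos: [0.5653, 0.0911, 0.1684]
eef_rot: [0.0, 0.998, 0.058, 0.0]
wrist_force: [-0.2, -0.7, -0.4]
opening: 0.133
grasp_force: 59.2
```

```bash
python3 -c "
from h import *
go(.5657,.0912,.1656,-83.4)"
```

```text
tool cm [ 0.04 -0.    0.28] twist 0.1 pos [0.5653 0.0911 0.1684] yaw -83.3 q [-0.05  0.27  1.69  0.    1.18  1.41] F [-0.2 -0.7 -0.4] t 7.4 op 0.133 gf 59.2
```

Emit:
servo_tool(motion=[[[0,0,0.1,0,1],[0,0,0.2,0,1],[0,0,0.3,0,1],[0,0,0.3,0,1]]])

```text
time_s: 7.8
eef_pos: [0.5653, 0.0911, 0.1656]
eef_rot: [0.0, 0.998, 0.058, 0.0]
wrist_force: [-0.3, -0.8, 1.2]
opening: 0.135
grasp_force: 59.4
```

Emit:
servo_tool(motion=[[[0,0,0.1,0,1],[0,0,0.1,0,1],[0,0,0,0,0.3],[0,0,0,0,0.1],[0,0,0,0,0]]])

```text
time_s: 8.3
eef_pos: [0.5651, 0.0911, 0.1652]
eef_rot: [0.0, 0.998, 0.058, 0.0]
wrist_force: [-0.5, -0.0, -0.0]
opening: 0.498
grasp_force: 0.0
```

Emit:
servo_tool(motion=[[[0,0,0,0,0],[0,0,0,0,0],[0,0,-1,0,0],[0,0,-4,0,0],[0,0,-8,0,0]]])

```text
time_s: 8.8
eef_pos: [0.5637, 0.0911, 0.2447]
eef_rot: [-0.0, 0.998, 0.058, -0.002]
wrist_force: [1.2, 1.4, 1.2]
opening: 0.499
grasp_force: 0.0
```

Emit:
servo_tool(motion=[[[-1,4,-4,0,0],[-3,7,-4,0,0],[-5,10,-4,0,0],[-5,10,-4,0,0],[-5,10,-4,0,0]]])

```text
time_s: 9.3
eef_pos: [0.5271, -0.0146, 0.2862]
eef_rot: [0.0, 0.998, 0.057, 0.001]
wrist_force: [0.7, -0.3, 0.6]
opening: 0.496
grasp_force: 0.0
```

```bash
python3 - <<'E'
from h import *
c,W=snap("wrist","wrist4");I=c["pixels"];a=snap("side","side4")[0]["pixels"]
hsv=cv2.cvtColor(I,cv2.COLOR_RGB2HSV);Z=W[...,2]
yel=(hsv[...,0]>=23)&(hsv[...,0]<36)&(hsv[...,1]>150)
x=np.hypot(W[...,0]-.565,W[...,1]-.091)<.06
for lo,hi in((.115,.14),(.16,.19)):
    p=W[yel&x&(Z>lo)&(Z<hi)]
    if len(p)>5: print(lo,len(p),cv2.minAreaRect((p[:,:2]*1000).astype(np.float32)),np.percentile(p[:,2],[5,50,95]))
kn=(hsv[...,1]>110)&(Z>.14)&(Z<.165)&(np.hypot(W[...,0]-.512,W[...,1]+.015)<.03)
p=W[kn]
if len(p)>5: print("knob",len(p),cv2.minAreaRect((p[:,:2]*1000).astype(np.float32)),np.percentile(p[:,2],[50,98]))
go(.5125,-.015,.2,-83.3)
cv2.imwrite("pics/c4.png",np.hstack([cv2.resize(a[130:260,280:410],(400,400)),cv2.resize(I,(400,250),interpolation=3)[:,:].copy() if 0 else cv2.copyMakeBorder(cv2.resize(I,(400,250),interpolation=3),0,150,0,0,0)])[:,:,::-1])
E
```

```text
0.115 1344 ((565.042724609375, 89.66547393798828), (78.15284729003906, 12.43478775024414), 6.854679107666016) [0.12546818 0.12765042 0.13592223]
0.16 1074 ((565.0792846679688, 89.58625793457031), (24.876869201660156, 12.604012489318848), 6.629739284515381) [0.16255927 0.17697908 0.17855343]
knob 856 ((512.8814697265625, -14.907094955444336), (17.5966739654541, 29.055763244628906), 6.0491461753845215) [0.15330175 0.15558651]
tool cm [-1.5  -0.02  8.56] twist 0.02 pos [ 0.5274 -0.0135  0.2856] yaw -83.28 q [-0.25  0.05  1.69  0.    1.4   1.2 ] F [0.3 0.6 0.2] t 9.4 op 0.497 gf 0.0
```

View pics/c4.png

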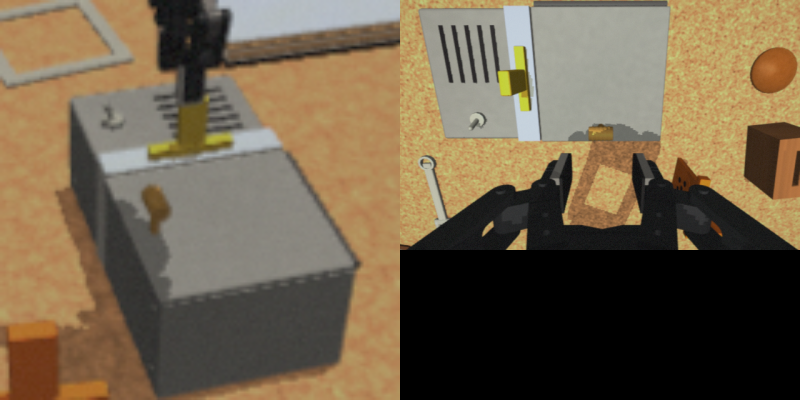

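The holder is seated: bar top at 127.7 mm, handle top at 178 mm. Next I'll pinch the knob on its flat ends.

Emit:
servo_tool(motion=[[[-1.5,0,3,0,-0.2],[-1.5,0,6.5,0,-0.2],[-1.5,0,10,0,-0.2],[-1.5,0,12,0,-0.2],[-1.5,0,12,0,-0.2]]])

```text
time_s: 9.9
eef_pos: [0.5101, -0.0141, 0.1619]
eef_rot: [-0.001, 0.998, 0.059, -0.003]
wrist_force: [-0.7, 0.8, 0.6]
opening: 0.602
grasp_force: 0.0
```

Emit:
servo_tool(motion=[[[0,0,0.5,0,-0.2],[0,0,0.5,0,-0.2]]])

```text
time_s: 10.1
eef_pos: [0.513, -0.0155, 0.1611]
eef_rot: [0.0, 0.998, 0.059, 0.001]
wrist_force: [-0.2, 1.0, -0.6]
opening: 0.596
grasp_force: 0.0
```

```bash
python3 -c "
from h import *
go(.5128,-.015,.152,-83.3)"
```

```text
tool cm [-0.02 -0.05  0.91] twist 0.05 pos [ 0.513  -0.0155  0.1611] yaw -83.25 q [-0.26  0.15  1.85  0.    1.14  1.19] F [-0.2  1.  -0.6] t 10.1 op 0.596 gf 0.0
```

Emit:
servo_tool(motion=[[[0,0,0.5,0,-0.2],[0,0,0.9,0,-0.2],[0,0,0.9,0,-0.2],[0,0,0.9,0,0.5],[0,0,0.9,0,1]]])

```text
time_s: 10.6
eef_pos: [0.5122, -0.0149, 0.1519]
eef_rot: [-0.001, 0.998, 0.058, 0.0]
wrist_force: [-0.8, 3.9, -0.5]
opening: 0.339
grasp_force: 59.1
```

Emit:
servo_tool(motion=[[[0,0,0,0,1],[0,0,0,0,1],[0,0,0,0,1],[0,0,0,0,1]]])

```text
time_s: 11.0
eef_pos: [0.5122, -0.0149, 0.1518]
eef_rot: [-0.001, 0.998, 0.058, 0.0]
wrist_force: [-2.2, 4.3, 3.8]
opening: 0.339
grasp_force: 59.7
```

```bash
python3 - <<'E'
from h import *
go(.5128,-.015,.152,-83.3)
# arc in tool cm (x along lid +x, z down) from shut
r=np.hypot(150,36);a0=np.arctan2(36,150)
for d in list(range(0,55,4))+[50,51]:
    a=np.radians(d)+a0; print(d,round((150-r*np.cos(a))/10,2),round(-(r*np.sin(a)-36)/10,2),end=' | ')
E
```

```text
tool cm [ 0.06  0.02 -0.02] twist -0.0 pos [ 0.5122 -0.0149  0.1518] yaw -83.3 q [-0.26  0.17  1.85  0.    1.12  1.19] F [-2.2  4.3  3.8] t 11.0 op 0.339 gf 59.7
0 0.0 -0.0 | 4 0.29 -1.04 | 8 0.65 -2.05 | 12 1.08 -3.04 | 16 1.57 -4.0 | 20 2.14 -4.91 | 24 2.76 -5.79 | 28 3.45 -6.62 | 32 4.19 -7.4 | 36 4.98 -8.13 | 40 5.82 -8.8 | 44 6.71 -9.41 | 48 7.64 -9.96 | 52 8.6 -10.44 | 50 8.12 -10.2 | 51 8.36 -10.32 |
```

Emit:
servo_tool(motion=[[[0.13,0,-0.5,0,1],[0.29,0,-1.04,0,1],[0.65,0,-2.05,0,1],[1.08,0,-3.04,0,1],[1.57,0,-4,0,1]]])

```text
time_s: 11.5
eef_pos: [0.5271, -0.0132, 0.1908]
eef_rot: [-0.001, 0.998, 0.058, -0.001]
wrist_force: [2.5, 5.9, -7.3]
opening: 0.342
grasp_force: 59.6
```

Emit:
servo_tool(motion=[[[0.57,0,-0.91,0,1],[1.19,0,-1.79,0,1],[1.88,0,-2.62,0,1],[2.62,0,-3.4,0,1],[3.02,0,-3.77,0,1]]])

```text
time_s: 12.0
eef_pos: [0.5573, -0.0096, 0.229]
eef_rot: [-0.001, 0.998, 0.059, -0.001]
wrist_force: [-3.1, 5.3, -5.3]
opening: 0.342
grasp_force: 60.0
```

```bash
cat >> h.py <<'E'
def ang():
    p=ctrl.get_obs()["eef_pos"];s=np.array([.5652,.0908]);u=np.array([np.cos(np.radians(6.7)),np.sin(np.radians(6.7))]);h=s+.085*u-.1*np.array([-u[1],u[0]])
    dx=(h-p[:2])@u*1000;dz=(p[2]-.006-.110)*1000
    print("dx,dz",dx,dz,"r",np.hypot(dx,dz),"lid deg",np.degrees(np.arctan2(dz,dx)-np.arctan2(36,150)))
E
python3 -c "
from h import *
go(.5128,-.015,.152,-83.3);ang()"
```

```text
tool cm [-4.46  0.03  7.71] twist 0.03 pos [ 0.5573 -0.0096  0.229 ] yaw -83.27 q [-0.23  0.17  1.68  0.    1.3   1.22] F [-3.1  5.3 -5.3] t 12.0 op 0.342 gf 60.0
dx,dz 104.5599342242223 113.00232745768001 r 153.95553207282433 lid deg 33.72648543740126
```

Emit:
servo_tool(motion=[[[0.8,0,-0.7,0,1],[1.67,0,-1.34,0,1],[2.58,0,-1.92,0,1],[3.53,0,-2.43,0,1],[3.53,0,-2.43,0,1]]])

```text
time_s: 12.5
eef_pos: [0.5928, -0.0054, 0.2533]
eef_rot: [-0.001, 0.998, 0.059, -0.001]
wrist_force: [-3.8, 3.8, -2.8]
opening: 0.338
grasp_force: 62.4
```

Emit:
servo_tool(motion=[[[0,0,0,0,1],[0,0,0,0,1],[0,0,0,0,1]]])

```text
time_s: 12.8
eef_pos: [0.592, -0.0056, 0.2529]
eef_rot: [-0.001, 0.998, 0.059, -0.002]
wrist_force: [-2.5, 4.5, -4.0]
opening: 0.338
grasp_force: 62.4
```

```bash
python3 - <<'E'
from h import *
go(.5128,-.015,.152,-83.3);ang()
u=np.array([np.cos(np.radians(6.7)),np.sin(np.radians(6.7))]);v=np.array([-u[1],u[0]]);s=np.array([.5652,.0908]);h=s+.085*u-.1*v
for n in("side","scene"):
    c,W=snap(n,n+"5");hsv=cv2.cvtColor(c["pixels"],cv2.COLOR_RGB2HSV)
    X=-((W[...,:2]-h)@u);Y=(W[...,:2]-h)@v;Z=W[...,2]-.11
    k=(X>.015)&(X<.16)&(Y>-.08)&(Y<.08)&(hsv[...,1]<70)&(Z>.02)
    A=np.degrees(np.arctan2(Z[k],X[k]))
    k2=k.copy();k2[k]=(A>35)&(A<65)
    if k2.sum()>30:
        x,zz=X[k2],Z[k2]
        for _ in range(6):
            P=np.stack([x,zz],1);m=np.median(P,0);f=cv2.fitLine(P.astype(np.float32),cv2.DIST_HUBER,0,.002,.01).ravel();res=np.abs((P-f[2:])@[-f[1],f[0]]);x,zz=x[res<.006],zz[res<.006]
        print(n,len(x),"plane angle",np.degrees(np.arctan(f[1]/f[0])),"offset mm",1000*((-f[2:])@[f[1],-f[0]]))
a=np.hstack([cv2.resize(cv2.imread("pics/side5.png")[60:260,260:460],(400,400)),cv2.resize(cv2.imread("pics/scene5.png")[110:290,240:420],(400,400))]);cv2.imwrite("pics/c5.png",a)
E
```

```text
tool cm [-7.94  0.02 10.11] twist 0.03 pos [ 0.592  -0.0056  0.2529] yaw -83.27 q [-0.21  0.22  1.56  0.    1.36  1.24] F [-2.5  4.5 -4. ] t 12.8 op 0.338 gf 62.4
dx,dz 69.66853540804688 136.87837352425663 r 153.58839137300774 lid deg 49.529022762718206
side 561 plane angle 47.80376 offset mm 7.534113
scene 2232 plane angle 48.332916 offset mm 5.8608203
```

View pics/c5.png

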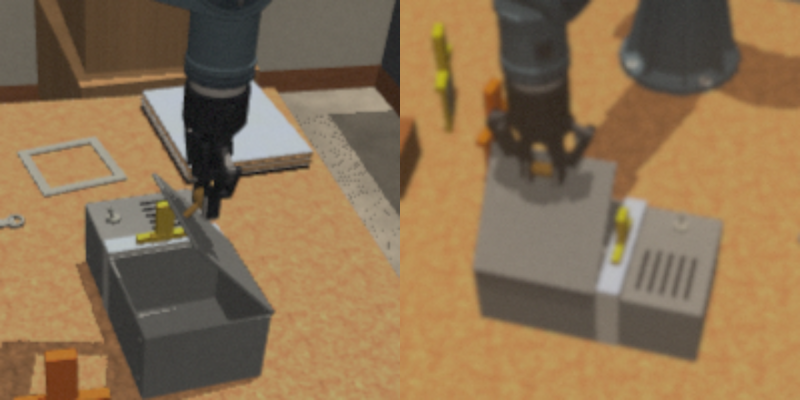

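The lid is open with the knob in the jaws at (540,165) of the right half, and the holder is still seated at (620,235). I'll refine the angle estimate.

```bash
python3 - <<'E'
from h import *
u=np.array([np.cos(np.radians(6.7)),np.sin(np.radians(6.7))]);v=np.array([-u[1],u[0]]);s=np.array([.5652,.0908]);h=s+.085*u-.1*v
print("shut dx",(h-np.array([.5122,-.0149]))@u)
for f in("side5","scene5","scene0"):
    z=np.load(f+".npz");W=z["W"];I=z["I"]
    L=np.stack([-((W[...,:2]-h)@u),(W[...,:2]-h)@v,W[...,2]-.11],-1)
    sh=f=="scene0"
    k=(L[...,0]>.01)&(L[...,0]<(.16 if sh else .125))&(abs(L[...,1])<.078)
    k&=((abs(L[...,2])<.02) if sh else (L[...,2]>.015))
    P=L[k];P=P[np.isfinite(P).all(1)];rng=np.random.default_rng(0);best=0
    for _ in range(400):
        a,b,c=P[rng.choice(len(P),3,False)];n=np.cross(b-a,c-a)
        if np.linalg.norm(n)<1e-5: continue
        n/=np.linalg.norm(n);i=abs((P-a)@n)<.003
        if i.sum()>best: best=i.sum();B=i
    Q=P[B];m=Q.mean(0);n=np.linalg.svd(Q-m,full_matrices=False)[2][2];n*=np.sign(n[2])
    print(f,len(P),best,"normal",np.round(n,3),"deg",np.degrees(np.arctan2(-n[0],n[2])),"offset",m@n*1000,"extent",Q.min(0),Q.max(0))
E
```

```text
shut dx 0.14997014133693942
side5 6185 1386 normal [-0.308  0.951  0.006] deg 88.9048281305143 offset -82.2292203286236 extent [ 0.03515193 -0.07603344  0.0492952 ] [ 0.12482948 -0.04575663  0.49011316]
scene5 7724 1946 normal [-0.745  0.001  0.667] deg 48.15978166746702 offset 5.769550254727526 extent [ 0.01001026 -0.0778465   0.01647102] [0.11144163 0.07790665 0.13144603]
scene0 1879 1696 normal [ 0.004 -0.003  1.   ] deg -0.2219135820949451 offset 5.846529244877381 extent [ 0.01021278 -0.07790874  0.00194203] [0.15998522 0.07799114 0.00891513]
```

Emit:
servo_tool(motion=[[[0.15,0,-0.08,0,1],[0.3,0,-0.15,0,1],[0.3,0,-0.15,0,1],[0.3,0,-0.15,0,1],[0.3,0,-0.15,0,1]]])

```text
time_s: 13.4
eef_pos: [0.5946, -0.0053, 0.2542]
eef_rot: [-0.001, 0.998, 0.059, -0.002]
wrist_force: [-3.8, 5.0, -3.0]
opening: 0.336
grasp_force: 62.3
```

```bash
python3 - <<'E'
from h import *
ang()
u=np.array([np.cos(np.radians(6.7)),np.sin(np.radians(6.7))]);v=np.array([-u[1],u[0]]);s=np.array([.5652,.0908]);h=s+.085*u-.1*v
c,W=snap("scene","scene6");L=np.stack([-((W[...,:2]-h)@u),(W[...,:2]-h)@v,W[...,2]-.11],-1)
k=(L[...,0]>.01)&(L[...,0]<.125)&(abs(L[...,1])<.078)&(L[...,2]>.015)
P=L[k];n=np.array([-np.sin(np.radians(49)),0,np.cos(np.radians(49))]);m=np.array([0,0,.0])+n*.0058
for t in(.008,.005,.003,.003):
    Q=P[abs((P-m)@n)<t];m=Q.mean(0);n=np.linalg.svd(Q-m,full_matrices=False)[2][2];n*=np.sign(n[2])
print(len(Q),np.degrees(np.arctan2(-n[0],n[2])),m@n*1000);go(.5,0,.2,-83.3)
E
```

```text
dx,dz 67.02556662452568 138.21638462398823 r 153.6105320603538 lid deg 50.63402944164144
2012 49.20497031569077 6.301515877713818
tool cm [-9.31 -1.62  5.46] twist 0.01 pos [ 0.5946 -0.0053  0.2542] yaw -83.29 q [-0.21  0.23  1.56  0.    1.36  1.25] F [-3.8  5.6 -3.8] t 13.45 op 0.34 gf 62.3
```

Depth puts the lid at 49.2–49.4° and the arm kinematics at 50.6°, either side of 50°. It is held steady, so I'm handing in.

```bash
python3 -c "
from bench import ctrl
print(ctrl.hand_in())"
```

```text
the job is handed in; nothing more can be done
None
```

The gobo holder is seated in the cabinet slot and released, and the arm is holding the lid open at about 50° (49.2° by camera depth, 50.6° by arm position); the job is handed in, and I moved nothing else.

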